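# Reload the tub sealer at the market dispatch table

## Robot

A 6-joint arm with a two-finger parallel gripper is mounted at the origin on the work surface. World frame = base frame: x ahead of the robot, y to its left, z up, the work surface at z = 0. Lengths are in m, angles in rad, forces in N, time in s.
With the tool pointing down it reaches from about 0.35 to 0.975 m from the base axis. Payload 4.9 kg.
Tool frame: the origin (TCP) lies midway between the tips of the shut fingers; the grasp point (between the pads) lies 19 mm behind it; z points along the fingers, y is the line along which they close (so a half turn about z gives the same grasp; the last joint's range is limited). The gripper opens to 85 mm and grips with 20 to 120 N. Pads are 22 mm wide; open, the fingers measure 114 mm over their backs; the gripper's body (76 mm by 85 mm) begins 54 mm behind the grasp point. The pads swing forward as they close: fully open they stand 13 mm farther back than shut.
Start: joints at [-1.4, 0.053, 1.613, -0, 1.476, -0.119], TCP at [0.179, -0.599, 0.231] pointing down, gripper open.
Joint ranges: [-3.01, 3.01], [-1.01, 2.22], [0.06, 2.58], [-1.02, 4.17], [0.09, 2.62], [-3.14, 3.14]. Speed limits (rad/s): [2.57, 2.57, 3.14, 3.14, 3.14, 3.14].

## Interface

Orientations are given as a unit quaternion [w, x, y, z].
In Python, from plant import state, grab_frame, job_done, cut_out, place_of gives the robot as it stands.
- The arm moves only by the tool jog_arm, never from a script. Its argument "motion" is text: rows parted by semicolons, each of 7 numbers parted by spaces: the opening in per cent of the stroke, from 0 (shut) to 100 (fully open), then the shift along the tool's x, y, z as a fraction of full scale, then the turn, a rotation vector about the tool's x, y, z as a fraction of full scale. A call has exactly 5 rows; each row is the pose to reach, as a shift and turn from the pose commanded when the call began, along the tool's axes at that moment; what a row does not reach only later rows make up. Full scale, the value 1, is 50 cm for a shift and 1.5 rad for a turn. A row lasts 1/8 s, in which the tool goes at most 62.5 mm and 10.7 degrees, less where a joint would pass 70% of its speed; a pose out of reach is approached as far as the arm can. A call with a number of a shift or a turn outside -1 to 1 is refused whole. A call with a gripper value outside its range is refused whole. The fingers move at their own pace and stop on an object; the grip force is fixed at half the most. Time passes only in rows, so rows that repeat a pose let the fingers close, or fill a call up. It gives the time, the measured TCP pose, the force, the opening and the grip force at its end, in the units of the state.
- state(): the state, without advancing time (a new reading comes with each control period).
- grab_frame(name): name is "scene" or "top"; returns a dict with "color" (480x640x3 uint8, red, green, blue), "range_z" (480x640 float32, m along the optical axis (not along the pixel's ray), 0 where there is no reading), "intrinsics" (3x3 intrinsics, pixels), "world_from_camera" (4x4, takes a point from camera to world coordinates). Camera axes: x right, y up, looking along -z (the intrinsics and any distortion apply to the point x, -y, -z); pixel columns grow to the right and rows downward; lengths in m; the calibration is good to about 2 mm. A picture is of the moment at which its call begins.
- job_done(): hands the job in; it is judged then, once.
Trained networks look in the newest picture that a camera, given by its name, has taken for a name from the list of things; names that differ only in an ending like _2 or _b are one class to them, and where a whole thing is asked for, a point or a joint stands for the part that bears it (a point fixed in the world has none). Each returns a list of dicts, best first, with "p" (0 to 1); they miss things now and then, are a little off and sometimes report something else, mostly with a low value. They report only what shows in the picture. A call takes as long as a camera call.
- cut_out(camera, thing): "pixels" (480x640 bool, what is visible of it).
- place_of(camera, thing): "at" ([x, y, z] in m, in world coordinates, good to about 4 mm: a listed point, or the origin of a listed thing).
The state is a dict: "time": time; "joint_pos": joint angles; "joint_vel": joint speeds; "joint_efforts": joint torques, N m; "tool_pos": TCP position; "tool_rot": TCP orientation; "contact_force": force on the tool from outside, world axes, zero at the start; "ft_torque": the same for the moment, N m; "gripper_width": opening from 0.0 (shut) to 1.0 (fully open); "grasp_force": force on a finger pad.
Only numpy, scipy, OpenCV 4.12 (cv2) and the standard library are available. Lean on these libraries where they do the work, as an engineer would, in place of code of your own. Each camera call takes 0.05 s, during which the arm holds its last target. There are 200 camera calls.

## Task

Switch the tub sealer off at its red toggle before reaching into it, then lift out each finished black-lidded tub and stand it upright in the wooden tray. Put every waiting orange-lidded tub into a nest of its own, seated fully home and upright, and only when all that is done switch the sealer back on. Leave the boxes, bottle and cup where they are.

Things in the scene. Friction and masses are not known exactly. Their poses are not given: they have to be found in the camera images.
- switch (a joint): the sealer's on/off toggle: a red rod 12 mm thick with a 22 mm ball at its tip, on the yellow box at the right of the sealer. 0 = off (leaning 0.5 rad from upright towards the sealer's -x side, the side near the robot), 1.0 rad = on (leaning 0.5 rad the other way, towards the white sealing head, +x of the sealer). It is top-heavy (ball about 60 g), so it falls to whichever end it is nearer once past mid-way (0.5 rad) and stays there; under 1 N at the ball moves it.
- switch_tip (a point): centre of the toggle's red ball, 70 mm from its hinge
- switch_pivot (a point): the toggle's hinge point, near the middle of the top of the yellow switch box, 70 mm above the table; its axes are the sealer's: x horizontal, from the robot's side towards the white head (the toggle swings in this x-z plane), y along the hinge, z up. Box: 170 mm along x, 100 mm along y, with the hinge 10 mm from its middle.
- tray: fixed shallow open wooden dispatch tray, 140 mm (x) by 230 mm (y), 25 mm high, walls and floor 6 mm; origin under its centre, at table height. Two tubs stand in it side by side along its y.
- nest1 (a point): centre of the mouth of nest 1, near-left of four blue tapered cups fixed upright on the sealer's aluminium bed (a 2 by 2 square, 120 mm apart), seen from the robot. Mouth 58 mm above the table, inner diameter 57 mm at the mouth narrowing to 44 mm, outer 69 mm, 28 mm deep. A tub that is fully home has its centre about 6 mm above this point. Axes as the sealer's: x away from the robot's side, z up. The white sealing head (150 mm high) begins 195 mm beyond in x.
- nest2 (a point): centre of the mouth of nest 2, near-right of four blue tapered cups fixed upright on the sealer's aluminium bed (a 2 by 2 square, 120 mm apart), seen from the robot. Mouth 58 mm above the table, inner diameter 57 mm at the mouth narrowing to 44 mm, outer 69 mm, 28 mm deep. A tub that is fully home has its centre about 6 mm above this point. Axes as the sealer's: x away from the robot's side, z up. The white sealing head (150 mm high) begins 195 mm beyond in x.
- nest3 (a point): centre of the mouth of nest 3, far-left of four blue tapered cups fixed upright on the sealer's aluminium bed (a 2 by 2 square, 120 mm apart), seen from the robot. Mouth 58 mm above the table, inner diameter 57 mm at the mouth narrowing to 44 mm, outer 69 mm, 28 mm deep. A tub that is fully home has its centre about 6 mm above this point. Axes as the sealer's: x away from the robot's side, z up. The white sealing head (150 mm high) begins 75 mm beyond in x.
- nest4 (a point): centre of the mouth of nest 4, far-right of four blue tapered cups fixed upright on the sealer's aluminium bed (a 2 by 2 square, 120 mm apart), seen from the robot. Mouth 58 mm above the table, inner diameter 57 mm at the mouth narrowing to 44 mm, outer 69 mm, 28 mm deep. A tub that is fully home has its centre about 6 mm above this point. Axes as the sealer's: x away from the robot's side, z up. The white sealing head (150 mm high) begins 75 mm beyond in x.
- fresh1_c (a point): fresh tub waiting on the table (may be absent), orange lid with a white disc: tapered round tub 60 mm high with a closed lid: foot 46 mm across, widening to 62 mm at 34 mm up; above that the lid: a straight 62 mm band, 26 mm tall, to grip (a nest hides the lowest 24 mm). 150 g, bottom-heavy, centres itself in a nest. This point: on its axis, 30 mm above the foot; z is its axis, up.
- fresh2_c (a point): fresh tub waiting on the table (may be absent), orange lid with a white disc: tapered round tub 60 mm high with a closed lid: foot 46 mm across, widening to 62 mm at 34 mm up; above that the lid: a straight 62 mm band, 26 mm tall, to grip (a nest hides the lowest 24 mm). 150 g, bottom-heavy, centres itself in a nest. This point: on its axis, 30 mm above the foot; z is its axis, up.
- fresh3_c (a point): fresh tub waiting on the table (may be absent), orange lid with a white disc: tapered round tub 60 mm high with a closed lid: foot 46 mm across, widening to 62 mm at 34 mm up; above that the lid: a straight 62 mm band, 26 mm tall, to grip (a nest hides the lowest 24 mm). 150 g, bottom-heavy, centres itself in a nest. This point: on its axis, 30 mm above the foot; z is its axis, up.
- fresh4_c (a point): fresh tub waiting on the table (may be absent), orange lid with a white disc: tapered round tub 60 mm high with a closed lid: foot 46 mm across, widening to 62 mm at 34 mm up; above that the lid: a straight 62 mm band, 26 mm tall, to grip (a nest hides the lowest 24 mm). 150 g, bottom-heavy, centres itself in a nest. This point: on its axis, 30 mm above the foot; z is its axis, up.
- sealed1_c (a point): finished, sealed tub (may be absent), black lid with a brass-coloured disc, at first in nest 1 of the sealer: tapered round tub 60 mm high with a closed lid: foot 46 mm across, widening to 62 mm at 34 mm up; above that the lid: a straight 62 mm band, 26 mm tall, to grip (a nest hides the lowest 24 mm). 150 g, bottom-heavy, centres itself in a nest. This point: on its axis, 30 mm above the foot; z is its axis, up.
- sealed2_c (a point): finished, sealed tub (may be absent), black lid with a brass-coloured disc, at first in nest 2 of the sealer: tapered round tub 60 mm high with a closed lid: foot 46 mm across, widening to 62 mm at 34 mm up; above that the lid: a straight 62 mm band, 26 mm tall, to grip (a nest hides the lowest 24 mm). 150 g, bottom-heavy, centres itself in a nest. This point: on its axis, 30 mm above the foot; z is its axis, up.
- sealed3_c (a point): finished, sealed tub (may be absent), black lid with a brass-coloured disc, at first in nest 3 of the sealer: tapered round tub 60 mm high with a closed lid: foot 46 mm across, widening to 62 mm at 34 mm up; above that the lid: a straight 62 mm band, 26 mm tall, to grip (a nest hides the lowest 24 mm). 150 g, bottom-heavy, centres itself in a nest. This point: on its axis, 30 mm above the foot; z is its axis, up.
- sealed4_c (a point): finished, sealed tub (may be absent), black lid with a brass-coloured disc, at first in nest 4 of the sealer: tapered round tub 60 mm high with a closed lid: foot 46 mm across, widening to 62 mm at 34 mm up; above that the lid: a straight 62 mm band, 26 mm tall, to grip (a nest hides the lowest 24 mm). 150 g, bottom-heavy, centres itself in a nest. This point: on its axis, 30 mm above the foot; z is its axis, up.
- boxes: bystander: banded stack of three flat wooden boxes, 110 x 180 x 80 mm, origin under its centre
- spray: bystander: white bottle 56 mm across, 170 mm high, origin under its centre
- penmug: bystander: blue cup 72 mm across, 85 mm high, origin under its centre

How it is judged:
On the way, in this order (a step that is already met when the one before it is completed fails the run):
1. the sealer is switched off while the finished tubs are still in their nests and the fresh ones on the table (value of joint switch below 0.15 rad and distance of each of sealed1_c, sealed2_c, sealed3_c, sealed4_c from where it was at the start of the episode below 0.015 m and height (world z) of each of fresh1_c, fresh2_c, fresh3_c, fresh4_c below 0.04 m), for 0.2 s.
2. with the sealer off, every finished tub stands in the tray and every fresh tub is home in a nest (value of joint switch below 0.15 rad and ((horizontal distance between fresh1_c and nest1 below 0.004 m and z of fresh1_c in the frame of nest1 between 0.002 and 0.0105 m) or (horizontal distance between fresh1_c and nest2 below 0.004 m and z of fresh1_c in the frame of nest2 between 0.002 and 0.0105 m) or (horizontal distance between fresh1_c and nest3 below 0.004 m and z of fresh1_c in the frame of nest3 between 0.002 and 0.0105 m) or (horizontal distance between fresh1_c and nest4 below 0.004 m and z of fresh1_c in the frame of nest4 between 0.002 and 0.0105 m)) and angle between each of fresh1_c, fresh2_c, fresh3_c, fresh4_c's own z axis and vertical below 0.06 rad and ((horizontal distance between fresh2_c and nest1 below 0.004 m and z of fresh2_c in the frame of nest1 between 0.002 and 0.0105 m) or (horizontal distance between fresh2_c and nest2 below 0.004 m and z of fresh2_c in the frame of nest2 between 0.002 and 0.0105 m) or (horizontal distance between fresh2_c and nest3 below 0.004 m and z of fresh2_c in the frame of nest3 between 0.002 and 0.0105 m) or (horizontal distance between fresh2_c and nest4 below 0.004 m and z of fresh2_c in the frame of nest4 between 0.002 and 0.0105 m)) and ((horizontal distance between fresh3_c and nest1 below 0.004 m and z of fresh3_c in the frame of nest1 between 0.002 and 0.0105 m) or (horizontal distance between fresh3_c and nest2 below 0.004 m and z of fresh3_c in the frame of nest2 between 0.002 and 0.0105 m) or (horizontal distance between fresh3_c and nest3 below 0.004 m and z of fresh3_c in the frame of nest3 between 0.002 and 0.0105 m) or (horizontal distance between fresh3_c and nest4 below 0.004 m and z of fresh3_c in the frame of nest4 between 0.002 and 0.0105 m)) and ((horizontal distance between fresh4_c and nest1 below 0.004 m and z of fresh4_c in the frame of nest1 between 0.002 and 0.0105 m) or (horizontal distance between fresh4_c and nest2 below 0.004 m and z of fresh4_c in the frame of nest2 between 0.002 and 0.0105 m) or (horizontal distance between fresh4_c and nest3 below 0.004 m and z of fresh4_c in the frame of nest3 between 0.002 and 0.0105 m) or (horizontal distance between fresh4_c and nest4 below 0.004 m and z of fresh4_c in the frame of nest4 between 0.002 and 0.0105 m)) and x of sealed1_c in the frame of tray between -0.055 and 0.055 m and y of sealed1_c in the frame of tray between -0.1 and 0.1 m and z of sealed1_c in the frame of tray between 0.03 and 0.042 m and angle between each of sealed1_c, sealed2_c, sealed3_c, sealed4_c's own z axis and vertical below 0.1 rad and x of sealed2_c in the frame of tray between -0.055 and 0.055 m and y of sealed2_c in the frame of tray between -0.1 and 0.1 m and z of sealed2_c in the frame of tray between 0.03 and 0.042 m and x of sealed3_c in the frame of tray between -0.055 and 0.055 m and y of sealed3_c in the frame of tray between -0.1 and 0.1 m and z of sealed3_c in the frame of tray between 0.03 and 0.042 m and x of sealed4_c in the frame of tray between -0.055 and 0.055 m and y of sealed4_c in the frame of tray between -0.1 and 0.1 m and z of sealed4_c in the frame of tray between 0.03 and 0.042 m), for 0.3 s.
3. the sealer is switched on again (value of joint switch above 0.85 rad), for 0.2 s.
At the end, for the whole second after the job is handed in: The toggle is on (within 0.15 rad of its stop); every fresh tub present sits in a nest, within 4 mm of its axis, its height within about 4 mm of home and its tilt under 0.06 rad; every finished tub present stands in the tray with its foot on the tray's floor, tilt under 0.1 rad; all are at rest (value of joint switch above 0.85 rad and ((horizontal distance between fresh1_c and nest1 below 0.004 m and z of fresh1_c in the frame of nest1 between 0.002 and 0.0105 m) or (horizontal distance between fresh1_c and nest2 below 0.004 m and z of fresh1_c in the frame of nest2 between 0.002 and 0.0105 m) or (horizontal distance between fresh1_c and nest3 below 0.004 m and z of fresh1_c in the frame of nest3 between 0.002 and 0.0105 m) or (horizontal distance between fresh1_c and nest4 below 0.004 m and z of fresh1_c in the frame of nest4 between 0.002 and 0.0105 m)) and angle between each of fresh1_c, fresh2_c, fresh3_c, fresh4_c's own z axis and vertical below 0.06 rad and ((horizontal distance between fresh2_c and nest1 below 0.004 m and z of fresh2_c in the frame of nest1 between 0.002 and 0.0105 m) or (horizontal distance between fresh2_c and nest2 below 0.004 m and z of fresh2_c in the frame of nest2 between 0.002 and 0.0105 m) or (horizontal distance between fresh2_c and nest3 below 0.004 m and z of fresh2_c in the frame of nest3 between 0.002 and 0.0105 m) or (horizontal distance between fresh2_c and nest4 below 0.004 m and z of fresh2_c in the frame of nest4 between 0.002 and 0.0105 m)) and ((horizontal distance between fresh3_c and nest1 below 0.004 m and z of fresh3_c in the frame of nest1 between 0.002 and 0.0105 m) or (horizontal distance between fresh3_c and nest2 below 0.004 m and z of fresh3_c in the frame of nest2 between 0.002 and 0.0105 m) or (horizontal distance between fresh3_c and nest3 below 0.004 m and z of fresh3_c in the frame of nest3 between 0.002 and 0.0105 m) or (horizontal distance between fresh3_c and nest4 below 0.004 m and z of fresh3_c in the frame of nest4 between 0.002 and 0.0105 m)) and ((horizontal distance between fresh4_c and nest1 below 0.004 m and z of fresh4_c in the frame of nest1 between 0.002 and 0.0105 m) or (horizontal distance between fresh4_c and nest2 below 0.004 m and z of fresh4_c in the frame of nest2 between 0.002 and 0.0105 m) or (horizontal distance between fresh4_c and nest3 below 0.004 m and z of fresh4_c in the frame of nest3 between 0.002 and 0.0105 m) or (horizontal distance between fresh4_c and nest4 below 0.004 m and z of fresh4_c in the frame of nest4 between 0.002 and 0.0105 m)) and x of sealed1_c in the frame of tray between -0.055 and 0.055 m and y of sealed1_c in the frame of tray between -0.1 and 0.1 m and z of sealed1_c in the frame of tray between 0.03 and 0.042 m and angle between each of sealed1_c, sealed2_c, sealed3_c, sealed4_c's own z axis and vertical below 0.1 rad and x of sealed2_c in the frame of tray between -0.055 and 0.055 m and y of sealed2_c in the frame of tray between -0.1 and 0.1 m and z of sealed2_c in the frame of tray between 0.03 and 0.042 m and x of sealed3_c in the frame of tray between -0.055 and 0.055 m and y of sealed3_c in the frame of tray between -0.1 and 0.1 m and z of sealed3_c in the frame of tray between 0.03 and 0.042 m and x of sealed4_c in the frame of tray between -0.055 and 0.055 m and y of sealed4_c in the frame of tray between -0.1 and 0.1 m and z of sealed4_c in the frame of tray between 0.03 and 0.042 m and linear speed of each of fresh1, fresh2, fresh3, fresh4, sealed1, sealed2, sealed3, sealed4 below 0.02 m/s); the robot touches nothing.
It fails at once if the stack of boxes is pushed more than 30 mm (distance of boxes from where it was at the start of the episode above 0.03 m).
It fails at once if the bottle is pushed more than 30 mm (distance of spray from where it was at the start of the episode above 0.03 m).
It fails at once if the cup is pushed more than 30 mm (distance of penmug from where it was at the start of the episode above 0.03 m).
Of fresh1, fresh2, fresh3, fresh4 only 3 to 4 are there at a start; the rules pass over those that are not, and their reading is None.
Of sealed1, sealed2, sealed3, sealed4 only 1 to 2 are there at a start; the rules pass over those that are not, and their reading is None.
At some moment in a run one of fresh1, fresh2, fresh3, fresh4 may be knocked a few centimetres aside while the robot is not near it.
It also fails if it takes over 208 s, if anything falls off the work surface, if the arm or the gripper's body presses on something with over 40 N, if the wrist force passes 120 N, or if a joint passes its speed limit or range.

## Working session

There is one attempt and no reset: what is moved stays moved. The work goes in short steps, Python scripts to look and compute and a tool call to move; the robot and the scene stay as the last step left them, time stands still between calls to the robot, and variables do not carry over. Pictures are saved under pics/ and viewed, at most 14 in all, crops included, and the job is handed in when it is done.

Besides the shell and the picture viewer there is one more tool, called after "Request:" in YAML: its name, and indented under it one key for each argument. jog_arm: Moves the arm, as the interface text tells. Shift numbers are shares of 50 cm and turn numbers shares of 1.5 rad, none past 1 either way. Its arguments: {"type":"object","properties":{"motion":{"type":"string"}},"required":["motion"]}

```bash
mkdir -p pics; cat > h.py <<'E'
import numpy as np, cv2
from plant import *
def save(name,fn,crop=None,s=1):
    f=grab_frame(name); im=f["color"][:,:,::-1]
    if crop: im=im[crop[1]:crop[3],crop[0]:crop[2]]
    cv2.imwrite("pics/"+fn,cv2.resize(im,None,fx=s,fy=s)); return f
def cloud(f):
    K=f["intrinsics"];z=f["range_z"];v,u=np.mgrid[:480,:640]
    p=np.stack([(u-K[0,2])/K[0,0]*z,-(v-K[1,2])/K[1,1]*z,-z],-1)
    T=f["world_from_camera"];w=p@T[:3,:3].T+T[:3,3];w[z==0]=np.nan;return w
E
python3 - <<'E'
from h import *
print({k:np.round(v,3) for k,v in state().items()})
for c in ("top","scene"):
    f=save(c,c+"0.png");print(c,np.round(f["world_from_camera"],3).tolist())
    for t in ["switch_tip","switch_pivot","tray","nest1","nest2","nest3","nest4","fresh1_c","sealed1_c","boxes","spray","penmug"]:
        print(t,[(round(float(r["p"]),2),np.round(r["at"],3).tolist()) for r in place_of(c,t)][:6])
print(state()["time"])
E
```

```text
{'time': np.float64(0.0), 'joint_pos': array([-1.4  ,  0.053,  1.614, -0.   ,  1.476, -0.119]), 'joint_vel': array([-0.001, -0.003, -0.001,  0.001,  0.   ,  0.   ]), 'joint_efforts': array([-0.0000e+00, -3.9368e+01, -3.7018e+01, -0.0000e+00,  7.0000e-03,
       -0.0000e+00]), 'tool_pos': array([ 0.178, -0.598,  0.23 ]), 'tool_rot': array([-0.001,  0.99 ,  0.144, -0.   ]), 'contact_force': array([ 0.519,  0.253, -0.66 ]), 'ft_torque': array([-0.026, -0.007, -0.025]), 'grasp_force': np.float64(0.0), 'gripper_width': np.float64(0.999)}
top [[-0.005, 0.996, -0.088, 0.374], [-1.0, -0.006, -0.01, 0.014], [-0.01, 0.088, 0.996, 1.425], [0.0, 0.0, 0.0, 1.0]]
switch_tip [(0.62, [0.581, -0.338, 0.132])]
switch_pivot [(0.68, [0.545, -0.341, 0.071])]
tray [(0.95, [0.657, 0.156, -0.002])]
nest1 [(0.8, [0.621, -0.09, 0.056]), (0.77, [0.498, -0.104, 0.057]), (0.76, [0.51, -0.225, 0.056]), (0.59, [0.635, -0.212, 0.057]), (0.55, [0.432, 0.11, 0.035])]
nest2 [(0.8, [0.621, -0.09, 0.056]), (0.77, [0.498, -0.104, 0.057]), (0.76, [0.51, -0.225, 0.056]), (0.59, [0.635, -0.212, 0.057]), (0.55, [0.432, 0.11,
[... 1010 characters left out ...]
[0.628, -0.214, 0.061])]
nest2 [(0.89, [0.507, -0.224, 0.057]), (0.84, [0.615, -0.093, 0.056]), (0.75, [0.501, -0.107, 0.057]), (0.62, [0.628, -0.214, 0.061])]
nest3 [(0.89, [0.507, -0.224, 0.057]), (0.84, [0.615, -0.093, 0.056]), (0.75, [0.501, -0.107, 0.057]), (0.62, [0.628, -0.214, 0.061])]
nest4 [(0.89, [0.507, -0.224, 0.057]), (0.84, [0.615, -0.093, 0.056]), (0.75, [0.501, -0.107, 0.057]), (0.62, [0.628, -0.214, 0.061])]
fresh1_c [(0.69, [0.592, 0.344, 0.034]), (0.46, [0.592, 0.531, -0.001])]
sealed1_c [(0.66, [0.496, -0.105, 0.06]), (0.48, [0.549, -0.344, 0.069])]
boxes [(0.97, [0.287, -0.388, -0.001])]
spray [(0.78, [0.593, 0.532, -0.003])]
penmug [(0.58, [0.569, -0.485, -0.003])]
1.3
```

```bash
python3 -c "
import cv2,numpy as np
a=cv2.imread('pics/top0.png');b=cv2.imread('pics/scene0.png')
cv2.imwrite('pics/both.png',a)"; ls pics
```

```text
both.png
scene0.png
top0.png
```

View pics/top0.png

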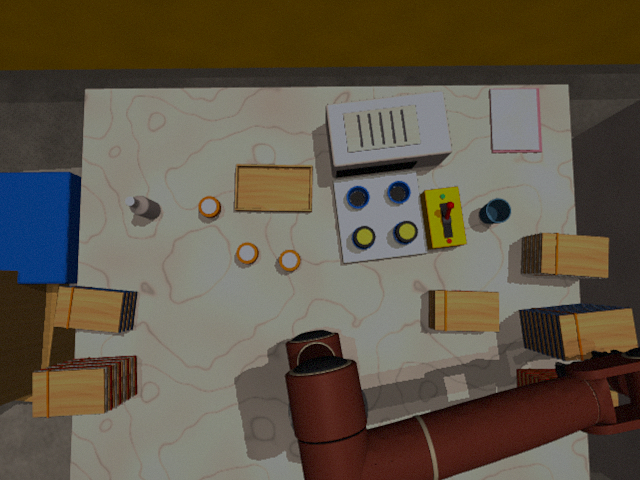

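View pics/scene0.png

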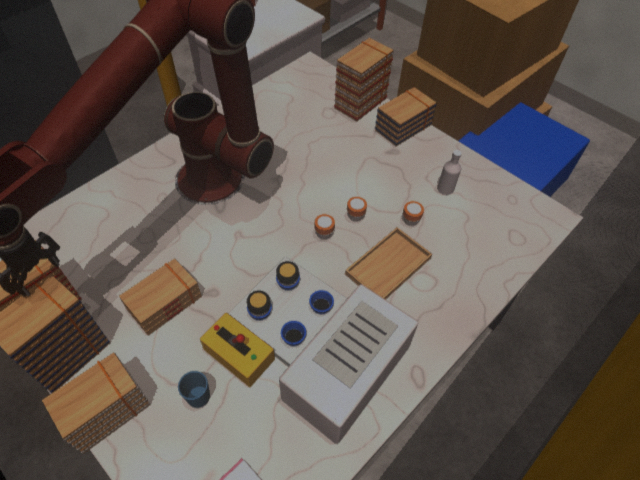

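The top view shows three fresh tubs at (209,207), (247,253) and (289,261). Sealed tubs are in nests 1 (363,237) and 2 (405,231), and nests 3 and 4 at (358,197) and (398,191) are empty. The toggle is on at (449,207), and the tray is at (273,188). I'll refine these with the depth data.

```bash
cat > m.py <<'E'
from h import *
def lids(f,lo,hi,box,r=.04):
    w=cloud(f);x,y,z=w[...,0],w[...,1],w[...,2]
    m=(z>lo)&(z<hi)&(x>box[0])&(x<box[1])&(y>box[2])&(y<box[3])
    n,l,st,c=cv2.connectedComponentsWithStats(m.astype(np.uint8))
    out=[]
    for i in range(1,n):
        if st[i,4]>60:
            p=w[l==i];(cx,cy),rr=cv2.minEnclosingCircle(p[:,:2].astype(np.float32));md=p.mean(0)
            out.append((np.round([cx,cy,rr],4).tolist(),np.round(md,4).tolist(),int(st[i,4])))
    return out
E
python3 - <<'E'
from m import *
for c in("top","scene"):
    f=grab_frame(c)
    print(c,"fresh",*lids(f,.05,.075,(.3,.7,.07,.48)),sep="\n")
    print("sealed",*lids(f,.086,.105,(.44,.7,-.28,-.05)),sep="\n")
    print("cups",*lids(f,.05,.066,(.57,.68,-.26,-.04)),sep="\n")
    print("tray",*lids(f,.018,.035,(.55,.75,.0,.3)),sep="\n")
    print("switch",*lids(f,.095,.16,(.45,.65,-.42,-.28)),sep="\n")
E
```

```text
top
fresh
([0.5894, 0.3439, 0.0318], [0.5882, 0.3438, 0.0604], 361)
([0.4536, 0.2327, 0.0309], [0.4529, 0.2322, 0.0605], 365)
([0.4316, 0.1102, 0.0309], [0.4314, 0.1101, 0.0605], 359)
sealed
([0.692, -0.1277, 0.0768], [0.6915, -0.123, 0.0977], 120)
([0.5089, -0.2217, 0.0312], [0.5086, -0.2213, 0.0941], 387)
([0.4953, -0.1027, 0.031], [0.4949, -0.1023, 0.0939], 374)
cups
([0.628, -0.2081, 0.0343], [0.6303, -0.2094, 0.0569], 145)
([0.6144, -0.089, 0.0339], [0.6163, -0.0894, 0.0568], 141)
tray
([0.6522, 0.1603, 0.1332], [0.6507, 0.161, 0.0241], 537)
switch
([0.5667, -0.3347, 0.0187], [0.5686, -0.3336, 0.127], 84)
scene
fresh
([0.4564, 0.2269, 0.0339], [0.459, 0.2268, 0.0571], 258)
([0.5952, 0.3408, 0.0339], [0.595, 0.3373, 0.0575], 266)
([0.4361, 0.1039, 0.0335], [0.4381, 0.1037, 0.0574], 278)
sealed
([0.5006, -0.1074, 0.0331], [0.5005, -0.1082, 0.0916], 347)
([0.5122, -0.2269, 0.0321], [0.5136, -0.2266, 0.0918], 378)
cups
([0.6181, -0.0934, 0.034], [0.6175, -0.0924, 0.0551], 147)
([0.6315, -0.2122, 0.035], [0.6296, -0.2106, 0.0548], 175)
tray
([0.6546, 0.1551, 0.1334], [0.6529, 0.1632, 0.0219], 416)
switch
([0.5742, -0.3414, 0.0177], [0.5791, -0.3404, 0.1315], 73)
```

Request:
jog_arm:
  motion: "0 0.15 -0.05 -0.06 0 0 0.1; 0 0.3 -0.1 -0.06 0 0 0.193; 0 0.4 -0.13 -0.06 0 0 0.193; 0 0.5 -0.15 -0.06 0 0 0.193; 0 0.551 -0.17 -0.06 0 0 0.193"

```text
time: 2.02
tool_pos: [0.4204, -0.4371, 0.2616]
tool_rot: [0.0, 1.0, 0.001, 0.0]
contact_force: [0.2, -0.6, 0.1]
gripper_width: -0.002
grasp_force: 0.0
```

Request:
jog_arm:
  motion: "0 0.2 -0.1 0 0 0 0; 0 0.42 -0.204 0 0 0 0; 0 0.42 -0.204 0 0 0 0; 0 0.42 -0.204 0 0 0 0; 0 0.42 -0.204 0 0 0 0"

```text
time: 2.65
tool_pos: [0.6305, -0.3345, 0.2605]
tool_rot: [-0.0, 1.0, 0.002, -0.0]
contact_force: [-0.6, 0.2, 0.5]
gripper_width: 0.002
grasp_force: 0.0
```

Request:
jog_arm:
  motion: "0 0 0 0.1 0 0 0; 0 0 0 0.2 0 0 0; 0 0 0 0.27 0 0 0; 0 0 0 0.3 0 0 0; 0 0 0 0.3 0 0 0"

```text
time: 3.28
tool_pos: [0.6275, -0.3369, 0.1107]
tool_rot: [-0.0, 1.0, -0.0, -0.001]
contact_force: [-0.4, -0.5, 0.1]
gripper_width: 0.007
grasp_force: 0.0
```

Request:
jog_arm:
  motion: "0 -0.04 0 0 0 0 0; 0 -0.08 0.01 0 0 0 0; 0 -0.12 0.01 0 0 0 0; 0 -0.15 0.01 0 0 0 0; 0 -0.18 0.01 0 0 0 0"

```text
time: 3.9
tool_pos: [0.5382, -0.3423, 0.113]
tool_rot: [0.001, 1.0, 0.0, 0.001]
contact_force: [0.1, 0.1, -0.0]
gripper_width: 0.0
grasp_force: 0.0
```

Request:
jog_arm:
  motion: "0 -0.01 0 0 0 0 0; 0 0.06 0 0 0 0 0; 0 0.06 0 -0.1 0 0 0; 0 0.06 0 -0.2 0 0 0; 0 0.06 0 -0.3 0 0 0"

```text
time: 4.53
tool_pos: [0.5681, -0.3416, 0.2629]
tool_rot: [-0.0, 1.0, 0.0, -0.0]
contact_force: [1.0, -1.3, 0.1]
gripper_width: -0.007
grasp_force: 0.0
```

```bash
python3 - <<'E'
from m import *
s=state();print(s["tool_pos"],s["tool_rot"])
f=grab_frame("scene");cv2.imwrite("pics/s1.png",cv2.resize(f["color"][240:440,150:420,::-1],None,fx=2,fy=2))
print([(r["p"],r["at"]) for r in place_of("scene","switch_tip")])
E
```

```text
[ 0.56813838 -0.34155775  0.26292513] [-2.86498337e-05  9.99999963e-01  2.64531175e-04 -6.37738766e-05]
[(0.59, [0.5108, -0.3455, 0.1316]), (0.55, [0.6285, -0.2101, 0.0586])]
```

View pics/s1.png

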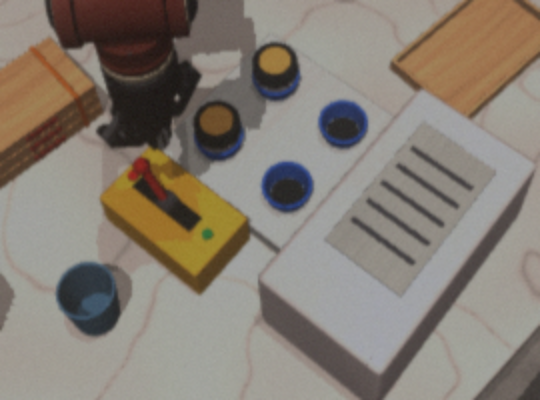

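Switch confirmed off: the ball is at crop (140,170), leaning to the robot side. Next is the sealed tub in nest 2.

Request:
jog_arm:
  motion: "100 -0.06 -0.12 0 0 0 0; 100 -0.117 -0.236 0 0 0 0; 100 -0.117 -0.236 0 0 0 0; 100 -0.117 -0.236 0.1 0 0 0; 100 -0.117 -0.236 0.2 0 0 0"

```text
time: 5.25
tool_pos: [0.5104, -0.2244, 0.1612]
tool_rot: [0.001, 1.0, 0.0, 0.001]
contact_force: [0.3, -0.6, 0.0]
gripper_width: 1.0
grasp_force: 0.0
```

Request:
jog_arm:
  motion: "100 0 0 0.06 0 0 0; 100 0 0 0.12 0 0 0; 100 0 0 0.17 0 0 0; 100 0 0 0.206 0 0 0; 100 0 0 0.206 0 0 0"

```text
time: 5.88
tool_pos: [0.5088, -0.2234, 0.0567]
tool_rot: [-0.001, 1.0, 0.0, -0.001]
contact_force: [-0.3, -0.7, -0.4]
gripper_width: 1.0
grasp_force: 0.0
```

Request:
jog_arm:
  motion: "40 0 0 0 0 0 0; 40 0 0 0 0 0 0; 40 0 0 0 0 0 0; 40 0 0 0 0 0 0; 40 0 0 0 0 0 0"

```text
time: 6.5
tool_pos: [0.5108, -0.2244, 0.06]
tool_rot: [0.001, 1.0, 0.0, 0.001]
contact_force: [-0.0, 0.1, 6.2]
gripper_width: 0.704
grasp_force: 65.8
```

Request:
jog_arm:
  motion: "40 0 0 -0.04 0 0 0; 40 0 0 -0.1 0 0 0; 40 0 0 -0.17 0 0 0; 40 0 0 -0.24 0 0 0; 40 0 0 -0.24 0 0 0"

```text
time: 7.12
tool_pos: [0.5113, -0.2245, 0.1825]
tool_rot: [0.002, 1.0, 0.0, 0.003]
contact_force: [0.1, -0.3, -1.5]
gripper_width: 0.704
grasp_force: 66.7
```

Request:
jog_arm:
  motion: "40 0.04 -0.08 0 0 0 0; 40 0.08 -0.18 0 0 0 0; 40 0.12 -0.28 0 0 0 0; 40 0.16 -0.38 0 0 0 0; 40 0.2 -0.48 0 0 0 0"

```text
time: 7.75
tool_pos: [0.6087, 0.0182, 0.1762]
tool_rot: [-0.0, 1.0, 0.0, -0.002]
contact_force: [0.7, -1.1, -1.0]
gripper_width: 0.704
grasp_force: 66.6
```

Request:
jog_arm:
  motion: "40 0.05 -0.1 0 0 0 0; 40 0.082 -0.18 0 0 0 0; 40 0.082 -0.18 0 0 0 0; 40 0.082 -0.18 0.06 0 0 0; 40 0.082 -0.18 0.14 0 0 0"

```text
time: 8.38
tool_pos: [0.6505, 0.1056, 0.1076]
tool_rot: [0.0, 1.0, -0.0, 0.0]
contact_force: [0.3, -0.2, -0.5]
gripper_width: 0.706
grasp_force: 66.8
```

Request:
jog_arm:
  motion: "40 0 0 0.06 0 0 0; 40 0 0 0.1 0 0 0; 40 0 0 0.13 0 0 0; 40 0 0 0.14 0 0 0; 40 0 0 0.14 0 0 0"

```text
time: 9.0
tool_pos: [0.6511, 0.1063, 0.0388]
tool_rot: [-0.0, 1.0, 0.0, 0.0]
contact_force: [0.6, -0.5, -1.1]
gripper_width: 0.704
grasp_force: 66.7
```

Request:
jog_arm:
  motion: "40 0 0 0.008 0 0 0; 40 0 0 0.014 0 0 0; 40 0 0 0.014 0 0 0; 40 0 0 0.014 0 0 0; 40 0 0 0.014 0 0 0"

```text
time: 9.62
tool_pos: [0.6514, 0.1064, 0.0323]
tool_rot: [-0.0, 1.0, 0.0, 0.001]
contact_force: [-0.7, 0.7, 4.5]
gripper_width: 0.706
grasp_force: 67.3
```

Request:
jog_arm:
  motion: "100 0 0 0 0 0 0; 100 0 0 0 0 0 0; 100 0 0 0 0 0 0; 100 0 0 -0.12 0 0 0; 100 0 0 -0.24 0 0 0"

```text
time: 10.25
tool_pos: [0.6497, 0.1062, 0.1512]
tool_rot: [0.0, 1.0, 0.0, -0.001]
contact_force: [1.5, 0.2, 0.3]
gripper_width: 0.999
grasp_force: 0.0
```

Request:
jog_arm:
  motion: "100 -0.06 0.08 0 0 0 0; 100 -0.12 0.17 0 0 0 0; 100 -0.19 0.26 0 0 0 0; 100 -0.25 0.35 0 0 0 0; 100 -0.306 0.422 0 0 0 0"

```text
time: 10.88
tool_pos: [0.4964, -0.1061, 0.1512]
tool_rot: [0.0, 1.0, -0.0, 0.0]
contact_force: [1.1, -0.6, 0.8]
gripper_width: 1.0
grasp_force: 0.0
```

Request:
jog_arm:
  motion: "100 0 0 0.04 0 0 0; 100 0 0 0.1 0 0 0; 100 0 0 0.16 0 0 0; 100 0 0 0.186 0 0 0; 100 0 0 0.186 0 0 0"

```text
time: 11.5
tool_pos: [0.4971, -0.1044, 0.0575]
tool_rot: [-0.0, 1.0, 0.0, -0.001]
contact_force: [-0.1, -0.2, 0.4]
gripper_width: 1.0
grasp_force: 0.0
```

Request:
jog_arm:
  motion: "40 0 0 0 0 0 0; 40 0 0 0 0 0 0; 40 0 0 0 0 0 0; 40 0 0 0 0 0 0; 40 0 0 0 0 0 0"

```text
time: 12.12
tool_pos: [0.4989, -0.1052, 0.06]
tool_rot: [0.001, 1.0, 0.0, 0.001]
contact_force: [-0.6, -0.6, 6.8]
gripper_width: 0.708
grasp_force: 66.4
```

```bash
python3 - <<'E'
from m import *
f=save("top","t1.png",(180,140,480,290),2.6)
print(lids(f,.05,.075,(.3,.75,.05,.48)))
print(cloud(f)[...,2].shape)
E
```

```text
[([0.649, 0.1092, 0.0315], [0.6475, 0.1089, 0.0657], 369), ([0.5888, 0.3448, 0.0313], [0.5884, 0.3437, 0.0603], 362), ([0.453, 0.2327, 0.031], [0.4528, 0.2323, 0.0605], 365), ([0.4319, 0.11, 0.0309], [0.4314, 0.1102, 0.0608], 358)]
(480, 640)
```

View pics/t1.png

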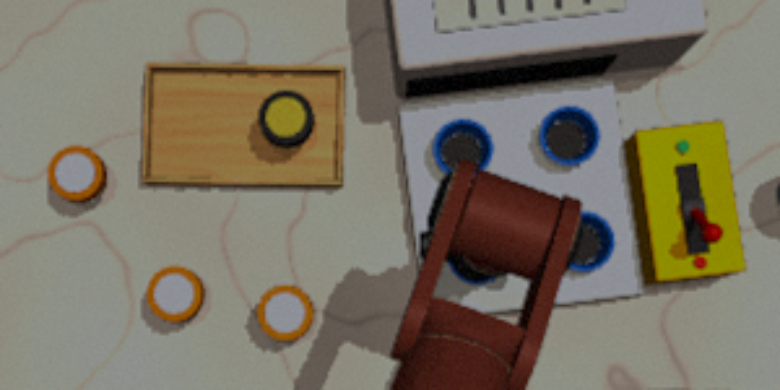

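Tub one stands in the tray at crop (287,119), and the switch is still off. Moving sealed 1.

Request:
jog_arm:
  motion: "40 0 0 -0.04 0 0 0; 40 0 0 -0.1 0 0 0; 40 0 0 -0.17 0 0 0; 40 0 0 -0.24 0 0 0; 40 0 0 -0.24 0 0 0"

```text
time: 12.8
tool_pos: [0.4994, -0.1053, 0.1813]
tool_rot: [0.001, 1.0, 0.0, 0.003]
contact_force: [-0.9, 0.8, -2.0]
gripper_width: 0.704
grasp_force: 66.5
```

Request:
jog_arm:
  motion: "40 0.04 -0.08 0 0 0 0; 40 0.09 -0.18 0 0 0 0; 40 0.14 -0.28 0 0 0 0; 40 0.19 -0.38 0 0 0 0; 40 0.234 -0.47 0 0 0 0"

```text
time: 13.42
tool_pos: [0.6139, 0.1321, 0.1753]
tool_rot: [0.0, 1.0, 0.0, -0.002]
contact_force: [1.2, -0.5, -1.5]
gripper_width: 0.707
grasp_force: 66.4
```

Request:
jog_arm:
  motion: "40 0.05 -0.1 0 0 0 0; 40 0.08 -0.16 0 0 0 0; 40 0.08 -0.16 0 0 0 0; 40 0.08 -0.16 0.06 0 0 0; 40 0.08 -0.16 0.14 0 0 0"

```text
time: 14.05
tool_pos: [0.6545, 0.2095, 0.1072]
tool_rot: [0.0, 1.0, -0.0, 0.0]
contact_force: [-0.3, 0.7, -2.4]
gripper_width: 0.703
grasp_force: 66.5
```

Request:
jog_arm:
  motion: "40 0 0 0.06 0 0 0; 40 0 0 0.1 0 0 0; 40 0 0 0.14 0 0 0; 40 0 0 0.154 0 0 0; 40 0 0 0.154 0 0 0"

```text
time: 14.68
tool_pos: [0.6555, 0.2103, 0.0324]
tool_rot: [-0.0, 1.0, 0.0, 0.001]
contact_force: [0.4, 0.2, -1.7]
gripper_width: 0.703
grasp_force: 66.6
```

Request:
jog_arm:
  motion: "100 0 0 0 0 0 0; 100 0 0 0 0 0 0; 100 0 0 0 0 0 0; 100 0 0 -0.12 0 0 0; 100 0 0 -0.24 0 0 0"

```text
time: 15.3
tool_pos: [0.6539, 0.2102, 0.1515]
tool_rot: [0.0, 1.0, 0.0, -0.001]
contact_force: [0.9, -0.5, -0.5]
gripper_width: 1.0
grasp_force: 0.0
```

Request:
jog_arm:
  motion: "100 -0.05 -0.1 0 0 0 0; 100 -0.1 -0.2 0 0 0 0; 100 -0.128 -0.263 0 0 0 0; 100 -0.128 -0.263 0 0 0 0; 100 -0.128 -0.263 0.06 0 0 0"

```text
time: 15.92
tool_pos: [0.5931, 0.3426, 0.1248]
tool_rot: [-0.001, 1.0, 0.0, 0.003]
contact_force: [0.8, -0.9, -0.1]
gripper_width: 1.001
grasp_force: 0.0
```

```bash
python3 - <<'E'
from m import *
for c in("top","scene"):
    f=grab_frame(c); print(c,[x[0] for x in lids(f,.05,.075,(.3,.75,.05,.48))])
E
```

```text
top [[0.6511, 0.2126, 0.0316], [0.6492, 0.1089, 0.0317], [0.5812, 0.3285, 0.0169], [0.4537, 0.2331, 0.0315], [0.4316, 0.1103, 0.0309]]
scene [[0.461, 0.229, 0.0342], [0.592, 0.3381, 0.0345], [0.4357, 0.1048, 0.0321], [0.6543, 0.2075, 0.0347], [0.6536, 0.103, 0.0319]]
```

Request:
jog_arm:
  motion: "100 0 0 0.06 0 0 0; 100 0 0 0.12 0 0 0; 100 0 0 0.17 0 0 0; 100 0 0 0.194 0 0 0; 100 0 0 0.194 0 0 0"

```text
time: 16.65
tool_pos: [0.5906, 0.3411, 0.0239]
tool_rot: [0.0, 1.0, -0.0, -0.001]
contact_force: [-0.4, 0.8, 0.5]
gripper_width: 0.999
grasp_force: 0.0
```

Request:
jog_arm:
  motion: "40 0 0 0 0 0 0; 40 0 0 0 0 0 0; 40 0 0 0 0 0 0; 40 0 0 0 0 0 0; 40 0 0 0 0 0 0"

```text
time: 17.27
tool_pos: [0.5922, 0.3425, 0.0267]
tool_rot: [-0.001, 1.0, 0.0, 0.002]
contact_force: [0.3, -0.2, 5.3]
gripper_width: 0.706
grasp_force: 65.7
```

Request:
jog_arm:
  motion: "40 0 0 -0.04 0 0 0; 40 0 0 -0.1 0 0 0; 40 0 0 -0.18 0 0 0; 40 0 0 -0.27 0 0 0; 40 0 0 -0.27 0 0 0"

```text
time: 17.9
tool_pos: [0.5931, 0.3431, 0.1658]
tool_rot: [-0.002, 1.0, 0.0, 0.004]
contact_force: [-0.2, -0.2, -1.4]
gripper_width: 0.709
grasp_force: 65.6
```

Request:
jog_arm:
  motion: "40 0 0.08 0 0 0 0; 40 0.01 0.18 0 0 0 0; 40 0.02 0.3 0 0 0 0; 40 0.03 0.42 0 0 0 0; 40 0.04 0.54 0 0 0 0"

```text
time: 18.52
tool_pos: [0.6092, 0.07, 0.1575]
tool_rot: [0.0, 1.0, 0.0, -0.002]
contact_force: [0.3, -0.7, -1.9]
gripper_width: 0.708
grasp_force: 65.7
```

Request:
jog_arm:
  motion: "40 0 0.1 0 0 0 0; 40 0.01 0.2 0 0 0 0; 40 0.01 0.29 0 0 0 0; 40 0.01 0.327 0 0 0 0; 40 0.01 0.327 0 0 0 0"

```text
time: 19.15
tool_pos: [0.615, -0.092, 0.1581]
tool_rot: [-0.001, 1.0, -0.001, -0.001]
contact_force: [-0.4, 0.5, -1.9]
gripper_width: 0.709
grasp_force: 65.8
```

Request:
jog_arm:
  motion: "40 0 0 0.05 0 0 0; 40 0 0 0.1 0 0 0; 40 0 0 0.13 0 0 0; 40 0 0 0.15 0 0 0; 40 0 0 0.17 0 0 0"

```text
time: 19.77
tool_pos: [0.6163, -0.0913, 0.0745]
tool_rot: [0.0, 1.0, 0.0, 0.001]
contact_force: [0.8, -1.4, -1.7]
gripper_width: 0.709
grasp_force: 65.8
```

Request:
jog_arm:
  motion: "40 0 0 0.01 0 0 0; 40 0 0 0.02 0 0 0; 40 0 0 0.026 0 0 0; 40 0 0 0.026 0 0 0; 40 0 0 0.026 0 0 0"

```text
time: 20.4
tool_pos: [0.6161, -0.0916, 0.0616]
tool_rot: [-0.0, 1.0, 0.0, 0.001]
contact_force: [1.6, 1.7, -2.5]
gripper_width: 0.705
grasp_force: 65.8
```

Request:
jog_arm:
  motion: "100 0 0 0 0 0 0; 100 0 0 0 0 0 0; 100 0 0 0 0 0 0; 100 0 0 -0.12 0 0 0; 100 0 0 -0.24 0 0 0"

```text
time: 21.02
tool_pos: [0.6149, -0.0916, 0.1817]
tool_rot: [-0.0, 1.0, 0.0, -0.001]
contact_force: [1.2, -0.1, 0.2]
gripper_width: 1.0
grasp_force: 0.0
```

Request:
jog_arm:
  motion: "100 -0.06 -0.12 0 0 0 0; 100 -0.11 -0.23 0 0 0 0; 100 -0.17 -0.34 0 0 0 0; 100 -0.22 -0.45 0 0 0 0; 100 -0.28 -0.56 0 0 0 0"

```text
time: 21.65
tool_pos: [0.475, 0.1892, 0.1817]
tool_rot: [-0.0, 1.0, -0.0, 0.001]
contact_force: [0.1, 0.3, -0.2]
gripper_width: 1.001
grasp_force: 0.0
```

```bash
python3 - <<'E'
from m import *
for c in("top","scene"):
    f=grab_frame(c); print(c,[x[0] for x in lids(f,.05,.075,(.3,.75,.05,.48))],[x for x in lids(f,.084,.105,(.44,.67,-.28,-.05))])
E
```

```text
top [[0.6503, 0.2128, 0.0311], [0.6485, 0.1091, 0.0311], [0.4515, 0.2326, 0.031], [0.4314, 0.1104, 0.0308]] [([0.6139, -0.0886, 0.0312], [0.6134, -0.0886, 0.0938], 373)]
scene [[0.4557, 0.2276, 0.0342], [0.4342, 0.1036, 0.0336], [0.6567, 0.2091, 0.0336], [0.6534, 0.1051, 0.0331]] [([0.6172, -0.0935, 0.0325], [0.619, -0.0945, 0.0912], 388)]
```

Fresh A is seated: its lid height of 0.0938 m matches the seated sealed tubs. Next is B.

Request:
jog_arm:
  motion: "100 -0.042 -0.083 0 0 0 0; 100 -0.042 -0.083 0.05 0 0 0; 100 -0.042 -0.083 0.12 0 0 0; 100 -0.042 -0.083 0.18 0 0 0; 100 -0.042 -0.083 0.24 0 0 0"

```text
time: 22.38
tool_pos: [0.4555, 0.2285, 0.0605]
tool_rot: [0.0, 1.0, -0.0, 0.0]
contact_force: [0.0, -1.0, -0.3]
gripper_width: 1.002
grasp_force: 0.0
```

Request:
jog_arm:
  motion: "100 0 0 0.05 0 0 0; 100 0 0 0.074 0 0 0; 100 0 0 0.074 0 0 0; 40 0 0 0.074 0 0 0; 40 0 0 0.074 0 0 0"

```text
time: 23.0
tool_pos: [0.4567, 0.2297, 0.0265]
tool_rot: [-0.001, 1.0, 0.0, 0.002]
contact_force: [0.6, 0.3, -1.1]
gripper_width: 0.709
grasp_force: 64.9
```

Request:
jog_arm:
  motion: "40 0 0 0 0 0 0; 40 0 0 0 0 0 0; 40 0 0 0 0 0 0; 40 0 0 -0.06 0 0 0; 40 0 0 -0.15 0 0 0"

```text
time: 23.62
tool_pos: [0.453, 0.2285, 0.098]
tool_rot: [0.001, 1.0, 0.0, -0.002]
contact_force: [0.1, 0.2, -1.3]
gripper_width: 0.71
grasp_force: 65.7
```

Request:
jog_arm:
  motion: "40 0 0 -0.08 0 0 0; 40 0 0 -0.12 0 0 0; 40 0 0 -0.12 0 0 0; 40 0 0.06 -0.12 0 0 0; 40 0.04 0.15 -0.12 0 0 0"

```text
time: 24.25
tool_pos: [0.4729, 0.154, 0.1562]
tool_rot: [0.0, 1.0, 0.002, -0.002]
contact_force: [0.8, -0.4, -2.2]
gripper_width: 0.708
grasp_force: 65.8
```

Request:
jog_arm:
  motion: "40 0.04 0.1 0 0 0 0; 40 0.09 0.21 0 0 0 0; 40 0.13 0.32 0 0 0 0; 40 0.18 0.43 0 0 0 0; 40 0.22 0.53 0 0 0 0"

```text
time: 24.88
tool_pos: [0.5841, -0.1125, 0.1559]
tool_rot: [-0.001, 1.0, -0.0, -0.002]
contact_force: [0.2, 0.9, -1.6]
gripper_width: 0.708
grasp_force: 65.9
```

Request:
jog_arm:
  motion: "40 0.05 0.1 0 0 0 0; 40 0.08 0.17 0 0 0 0; 40 0.088 0.201 0 0 0 0; 40 0.088 0.201 0 0 0 0; 40 0.088 0.201 0.03 0 0 0"

```text
time: 25.5
tool_pos: [0.6294, -0.2103, 0.1446]
tool_rot: [0.0, 1.0, 0.001, 0.001]
contact_force: [-0.5, -0.6, -2.0]
gripper_width: 0.704
grasp_force: 65.9
```

Request:
jog_arm:
  motion: "40 0 0 0.05 0 0 0; 40 0 0 0.1 0 0 0; 40 0 0 0.13 0 0 0; 40 0 0 0.15 0 0 0; 40 0 0 0.16 0 0 0"

```text
time: 26.12
tool_pos: [0.6296, -0.2109, 0.0645]
tool_rot: [-0.0, 1.0, 0.0, 0.001]
contact_force: [0.6, 1.4, 0.3]
gripper_width: 0.707
grasp_force: 66.0
```

Request:
jog_arm:
  motion: "40 0 0 0.006 0 0 0; 40 0 0 0.006 0 0 0; 40 0 0 0.006 0 0 0; 40 0 0 0.006 0 0 0; 40 0 0 0.006 0 0 0"

```text
time: 26.75
tool_pos: [0.6301, -0.2111, 0.0623]
tool_rot: [-0.0, 1.0, 0.0, 0.001]
contact_force: [4.3, 4.0, 0.8]
gripper_width: 0.709
grasp_force: 66.1
```

Request:
jog_arm:
  motion: "100 0 0 0 0 0 0; 100 0 0 0 0 0 0; 100 0 0 0 0 0 0; 100 0 0 -0.12 0 0 0; 100 0 0 -0.24 0 0 0"

```text
time: 27.38
tool_pos: [0.628, -0.2112, 0.1813]
tool_rot: [-0.0, 1.0, -0.0, -0.001]
contact_force: [1.2, -1.0, 0.9]
gripper_width: 0.999
grasp_force: 0.0
```

Request:
jog_arm:
  motion: "100 -0.06 -0.1 0 0 0 0; 100 -0.13 -0.2 0 0 0 0; 100 -0.2 -0.31 0 0 0 0; 100 -0.26 -0.41 0 0 0 0; 100 -0.32 -0.52 0 0 0 0"

```text
time: 28.0
tool_pos: [0.4678, 0.0496, 0.1813]
tool_rot: [0.0, 1.0, -0.0, 0.0]
contact_force: [0.6, 1.7, 0.6]
gripper_width: 1.0
grasp_force: 0.0
```

```bash
python3 - <<'E'
from m import *
for c in("top","scene"):
    f=grab_frame(c); print(c,[x[0] for x in lids(f,.05,.075,(.3,.75,.05,.48))],[x for x in lids(f,.084,.105,(.44,.67,-.28,-.05))])
E
```

```text
top [[0.6507, 0.2126, 0.0316], [0.6486, 0.1089, 0.031], [0.4262, 0.1044, 0.0286]] [([0.628, -0.2076, 0.0311], [0.6268, -0.2073, 0.0939], 373), ([0.6136, -0.089, 0.0314], [0.6132, -0.0886, 0.0939], 373)]
scene [[0.4362, 0.1063, 0.0329], [0.6569, 0.2077, 0.0326], [0.6522, 0.1026, 0.0326]] [([0.6186, -0.0934, 0.0327], [0.6189, -0.0944, 0.0916], 383), ([0.6305, -0.2138, 0.0326], [0.6324, -0.2135, 0.0914], 431)]
```

Request:
jog_arm:
  motion: "100 -0.07 -0.116 0 0 0 0; 100 -0.07 -0.116 0.05 0 0 0; 100 -0.07 -0.116 0.12 0 0 0; 100 -0.07 -0.116 0.18 0 0 0; 100 -0.07 -0.116 0.24 0 0 0"

```text
time: 28.72
tool_pos: [0.4343, 0.1059, 0.0604]
tool_rot: [0.0, 1.0, -0.0, 0.0]
contact_force: [-0.1, -0.3, -0.4]
gripper_width: 1.0
grasp_force: 0.0
```

Request:
jog_arm:
  motion: "100 0 0 0.05 0 0 0; 100 0 0 0.074 0 0 0; 100 0 0 0.074 0 0 0; 40 0 0 0.074 0 0 0; 40 0 0 0.074 0 0 0"

```text
time: 29.35
tool_pos: [0.4359, 0.1066, 0.0264]
tool_rot: [-0.0, 1.0, 0.0, 0.002]
contact_force: [0.9, -0.1, -2.1]
gripper_width: 0.703
grasp_force: 64.9
```

Request:
jog_arm:
  motion: "40 0 0 0 0 0 0; 40 0 0 0 0 0 0; 40 0 0 0 0 0 0; 40 0 0 -0.06 0 0 0; 40 0 0 -0.15 0 0 0"

```text
time: 29.98
tool_pos: [0.4321, 0.1064, 0.0982]
tool_rot: [0.0, 1.0, 0.0, -0.002]
contact_force: [0.1, 0.1, -0.5]
gripper_width: 0.713
grasp_force: 65.7
```

Request:
jog_arm:
  motion: "40 0 0 -0.08 0 0 0; 40 0 0 -0.12 0 0 0; 40 0.03 0.1 -0.12 0 0 0; 40 0.06 0.2 -0.12 0 0 0; 40 0.09 0.3 -0.12 0 0 0"

```text
time: 30.6
tool_pos: [0.479, -0.0447, 0.1592]
tool_rot: [-0.0, 1.0, 0.0, 0.0]
contact_force: [0.7, 0.8, -0.4]
gripper_width: 0.708
grasp_force: 65.8
```

Request:
jog_arm:
  motion: "40 0.03 0.09 0 0 0 0; 40 0.037 0.124 0 0 0 0; 40 0.037 0.124 0 0 0 0; 40 0.037 0.124 0 0 0 0; 40 0.037 0.124 0.03 0 0 0"

```text
time: 31.22
tool_pos: [0.4984, -0.1046, 0.1452]
tool_rot: [0.0, 1.0, 0.001, 0.001]
contact_force: [0.6, -0.1, -2.5]
gripper_width: 0.709
grasp_force: 65.9
```

Request:
jog_arm:
  motion: "40 0 0 0.05 0 0 0; 40 0 0 0.1 0 0 0; 40 0 0 0.13 0 0 0; 40 0 0 0.15 0 0 0; 40 0 0 0.16 0 0 0"

```text
time: 31.85
tool_pos: [0.4978, -0.1053, 0.064]
tool_rot: [0.0, 1.0, 0.0, 0.0]
contact_force: [1.5, -0.1, -1.6]
gripper_width: 0.714
grasp_force: 65.9
```

Request:
jog_arm:
  motion: "40 0 0 0.006 0 0 0; 40 0 0 0.006 0 0 0; 100 0 0 0.006 0 0 0; 100 0 0 0.006 0 0 0; 100 0 0 0.006 0 0 0"

```text
time: 32.48
tool_pos: [0.4978, -0.1056, 0.0617]
tool_rot: [0.0, 1.0, 0.0, 0.0]
contact_force: [0.0, 0.1, -0.2]
gripper_width: 0.995
grasp_force: 0.0
```

Request:
jog_arm:
  motion: "100 0 0 -0.06 0 0 0; 100 0 0 -0.15 0 0 0; 100 0 0 -0.25 0 0 0; 100 -0.1 0 -0.35 0 0 0; 100 -0.2 0 -0.4 0 0 0"

```text
time: 33.1
tool_pos: [0.3984, -0.1057, 0.2636]
tool_rot: [0.001, 1.0, 0.001, 0.001]
contact_force: [0.3, -0.4, 0.2]
gripper_width: 1.0
grasp_force: 0.0
```

```bash
python3 - <<'E'
from m import *
for c in("top","scene"):
    f=grab_frame(c); print(c,[x[0] for x in lids(f,.05,.075,(.3,.75,.05,.48))],[x for x in lids(f,.084,.105,(.44,.67,-.28,-.05))])
    print([(round(float(r["p"]),2),np.round(r["at"],3)) for r in place_of(c,"switch_tip")])
    print([(round(float(r["p"]),2),np.round(r["at"],3)) for r in place_of(c,"fresh1_c")])
cv2.imwrite("pics/s2.png",f["color"][:,:,::-1])
E
```

```text
top [[0.6512, 0.2122, 0.0314], [0.649, 0.109, 0.0314]] [([0.627, -0.2085, 0.0316], [0.6264, -0.2073, 0.0938], 376), ([0.6135, -0.0889, 0.031], [0.6131, -0.0884, 0.0937], 377), ([0.4959, -0.1021, 0.0308], [0.5028, -0.0976, 0.094], 242)]
[(0.6, array([0.659, 0.159, 0.   ])), (0.56, array([ 0.516, -0.345,  0.132]))]
[(0.91, array([ 0.617, -0.088,  0.065]))]
scene [[0.6557, 0.2083, 0.0338], [0.6547, 0.105, 0.034]] [([0.4984, -0.1078, 0.0324], [0.5002, -0.1086, 0.0912], 354), ([0.6189, -0.0921, 0.033], [0.6189, -0.0946, 0.0912], 386), ([0.6304, -0.2121, 0.0324], [0.6324, -0.2135, 0.0917], 431)]
[(0.67, array([ 0.512, -0.346,  0.13 ]))]
[(0.76, array([ 0.616, -0.09 ,  0.068]))]
```

View pics/s2.png

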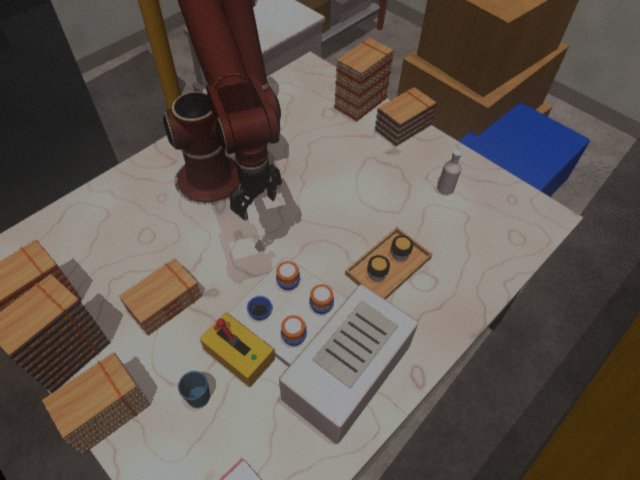

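All three fresh tubs are seated in nests 1, 3 and 4, both sealed tubs are in the tray at (378,267) and (401,246), and the table is clear of tubs. Next I switch the sealer on.

Request:
jog_arm:
  motion: "0 0.02 0.1 0 0 0 0; 0 0.05 0.22 0 0 0 0; 0 0.08 0.34 0 0 0 0; 0 0.1 0.45 0 0 0 0; 0 0.113 0.486 0 0 0 0"

```text
time: 34.02
tool_pos: [0.4555, -0.351, 0.2566]
tool_rot: [-0.002, 1.0, -0.001, -0.002]
contact_force: [-0.1, 0.9, -0.5]
gripper_width: 0.003
grasp_force: 0.0
```

Request:
jog_arm:
  motion: "0 0 0 0.06 0 0 0; 0 0 0 0.15 0 0 0; 0 0 0 0.25 0 0 0; 0 0 0 0.302 0 0 0; 0 0 0 0.302 0 0 0"

```text
time: 34.65
tool_pos: [0.4535, -0.3461, 0.1038]
tool_rot: [-0.004, 1.0, 0.0, -0.004]
contact_force: [-0.3, 0.0, 0.1]
gripper_width: 0.002
grasp_force: 0.0
```

Request:
jog_arm:
  motion: "0 0.05 0 0 0 0 0; 0 0.1 -0.005 0 0 0 0; 0 0.14 -0.01 0 0 0 0; 0 0.18 -0.01 0 0 0 0; 0 0.21 -0.01 0 0 0 0"

```text
time: 35.28
tool_pos: [0.5536, -0.3438, 0.1095]
tool_rot: [-0.001, 1.0, 0.001, -0.012]
contact_force: [-49.5, 0.5, 24.0]
gripper_width: 0.004
grasp_force: 27.3
```

Request:
jog_arm:
  motion: "0 -0.1 0 0 0 0 0; 0 -0.2 0 0 0 0 0; 0 -0.2 0 -0.1 0 0 0; 0 -0.2 0 -0.2 0 0 0; 0 -0.25 0 -0.3 0 0 0"

```text
time: 35.9
tool_pos: [0.436, -0.3437, 0.2621]
tool_rot: [0.0, 1.0, 0.001, 0.0]
contact_force: [0.3, -1.3, 0.2]
gripper_width: -0.0
grasp_force: 0.0
```

```bash
python3 - <<'E'
from m import *
for c in("top","scene"):
    f=grab_frame(c); print(c,[x[0] for x in lids(f,.05,.075,(.3,.75,.05,.48))],[x for x in lids(f,.084,.105,(.44,.67,-.28,-.05))])
    print([(round(float(r["p"]),2),np.round(r["at"],3)) for r in place_of(c,"switch_tip")])
cv2.imwrite("pics/s3.png",f["color"][:,:,::-1])
E
```

```text
top [[0.6506, 0.2128, 0.0313], [0.6492, 0.1085, 0.0316]] [([0.6271, -0.2076, 0.0309], [0.6266, -0.2072, 0.0936], 377), ([0.6137, -0.0885, 0.0309], [0.6131, -0.0884, 0.0939], 375), ([0.4953, -0.1025, 0.0312], [0.4947, -0.1022, 0.0942], 378)]
[(0.57, array([ 0.579, -0.338,  0.131])), (0.21, array([0.657, 0.155, 0.002]))]
scene [[0.657, 0.2089, 0.0353], [0.6524, 0.103, 0.0326]] [([0.4989, -0.1078, 0.0322], [0.5004, -0.1085, 0.0914], 357), ([0.6178, -0.0929, 0.032], [0.619, -0.0948, 0.0916], 381), ([0.6317, -0.2119, 0.0324], [0.6328, -0.2133, 0.0915], 435)]
[(0.58, array([ 0.577, -0.338,  0.127]))]
```

View pics/s3.png

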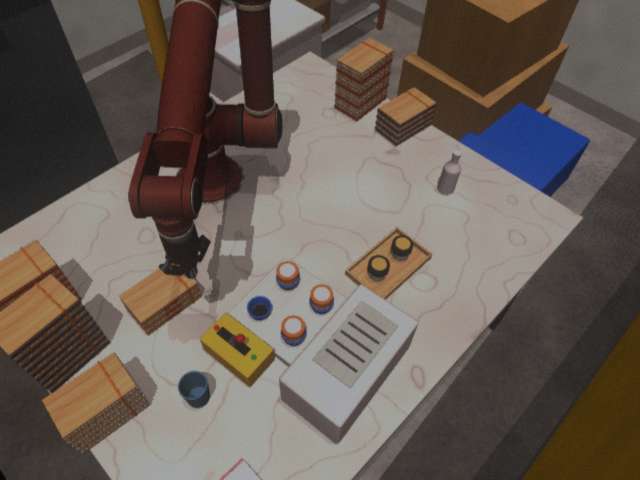

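The toggle is on, with its ball at (0.578,-0.338,0.13), and everything else is in place. The robot is clear of everything.

```bash
python3 -c "
from plant import *
print(job_done())"
```

```text
the job is handed in; nothing more can be done
None
```

I've handed the job in: the sealer was switched off first, both black-lidded tubs now stand in the tray, the three orange-lidded tubs sit in nests 1, 3 and 4, and the sealer is back on. The hand-in returned no verdict; my last push on the toggle hit its end stop at about 50 N, through the fingers, which I don't expect to count against the 40 N limit on the arm and gripper body.

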